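Open the push-and-turn safety cap of a wash canister

TASK

Open the canister with the orange safety cap: push the cap in against its spring and unscrew it anticlockwise, without forcing it, then lift it off and set it down gently, upright with its top upwards, in the round blue cap tray. Leave the closed blue-capped canister and everything else on the bench alone.

Things in the scene. Friction and masses are not known exactly. Their poses are not given: they have to be found in the camera images.
- cap_center (a point): Orange safety cap, yellow disc on top, 60 mm long, 120 g (+-30 %). Point on its axis half-way along; z runs along the axis out of its top. Head: octagonal grip from 10 mm below to 30 mm above the point, 50 mm across flats, 54 over corners, each flat 21 mm wide; flats face x, y and every 45 degrees between. Below it a shaft 29 mm across whose flat end is 30 mm below the point.
- cap_grip (a point): Where to grip the cap's head: on its axis, 14 mm above cap_center, same axes. Fingertips must stay clear of the collar: its top lies 33 mm below this point while locked and 24 mm below it with the cap pressed right down.
- cap_lugs (a point): Middle of the bar (50 x 8 x 6 mm, along the cap's x axis) across the shaft's foot; its two ends are the lugs that catch under the collar's teeth. 27 mm below cap_center, same axes.
- collar (a point): Centre of the top rim of the black collar (72 mm across, open middle) on the orange-banded canister; fixed. z runs outwards along the neck's axis, which leans 25 degrees from vertical, towards the robot or somewhat aside (stand yaw up to 0.3 rad). While locked the cap's x axis lies along this x axis and cap_center is 19 mm out along z.
- neck_seat (a point): Top of the steel spring plunger while locked, 11 mm inside the collar, same axes. The spring pushes the cap outwards: 6 N locked, 0.9 N more per mm. The lugs sit in notches 5 mm deep: push the cap straight in at least 6 mm (about 11.5 N; hard bottom at 8.5 mm, 14 N) to turn it. It turns only anticlockwise seen from outside.
- canister: Orange-banded white canister, 90 mm across; origin at its foot's centre, axes as collar, 165 mm along z. Turning: at 65 degrees a half-way notch takes the lugs if the cap is let up, so the hand can go back; push in again, turn to 130 degrees, end stop about 8 degrees farther. There the lugs (8 mm) face 14 mm gaps: let up, the cap springs out 3 mm or more and lifts out along z.
- stand: Fixed grey stand of that canister, 190 x 120 mm footprint, up to 130 mm tall beside the canister; origin at the centre of its underside.
- collar_b (a point): The same point of the other, closed canister (blue band, blue cap fixed on it): same shape, size and lean, on its own fixed stand. To be left alone.
- tray_floor (a point): Centre of the inner floor of the round blue cap tray, fixed on the bench: floor 6 mm above the bench, 110 mm across inside, rim 14 mm above the bench, 120 mm over all.
- beaker_mid (a point): open clear glass beaker, 68 mm across, 85 mm tall, loose bystander; point at mid-height
- amber_mid (a point): amber glass bottle with white cap, 60 mm across, 130 mm tall, loose bystander; point at mid-height
- jar_mid (a point): white jar with green lid, 72 mm across, 75 mm tall, loose bystander; point at mid-height
- tipbox_mid (a point): green pipette-tip box, 120 x 85 x 60 mm, loose bystander; point at its centre
- tuberack_mid (a point): yellow rack with twelve capped tubes, 70 x 200 mm, 98 mm tall, loose bystander; point 50 mm above its underside
- canister_b: The closed canister with the blue band and cap; same sizes and axes.
- cap: The orange cap again; origin at the centre of its shaft's flat end, 30 mm below cap_center, same axes.
- tray: The cap tray; origin at the centre of its underside.

How it is judged:
By the outcome, as a careful person would: the job done as asked, in the order asked, and still so for the second after the job is handed in, with the robot touching nothing.
It also fails if it takes over 51 s, if anything falls off the work surface, if the arm or the gripper's body presses on something with over 40 N, if the wrist force passes 120 N, or if a joint passes its speed limit or range.

ROBOT

A 7-joint arm with a two-finger parallel gripper is mounted at the origin on the work surface. World frame = base frame: x ahead of the robot, y to its left, z up, the work surface at z = 0. Lengths are in m, angles in degrees, forces in N, time in s.
With the tool pointing down it reaches from about 0.425 to 0.875 m from the base axis. Payload 4.7 kg.
Tool frame: the origin (TCP) lies on the centre line of the jaws, within the pads' length; the fingertips stand 8 mm ahead of it and the grasp point (between the pads) lies 11 mm behind it; z points along the fingers, y is the direction in which the jaws open and shut (so a half turn about z gives the same grasp; the last joint's range is limited). The gripper opens to 87 mm and grips with 3 to 60 N. Pads are 19 mm wide; open, the fingers measure 117 mm over their backs; the gripper's body (75 mm by 190 mm) begins 51 mm behind the grasp point.
Start: joints at [-65.827, 18.392, -4.016, 83.108, 1.295, 78.541, -3.26], TCP at [0.258, 0.597, 0.231] pointing down, gripper open.
Joint ranges: [-163.93, 163.93], [-17.29, 119.83], [-79.2, 71.16], [3.27, 140.29], [-89.18, 269.18], [5.43, 117.66], [-154.24, 154.24]. Speed limits (degrees/s): [147.25, 147.25, 180, 180, 180, 180, 180].

INTERFACE

Orientations are given as [roll, pitch, yaw] about the fixed x, y, z axes, in that order (R = Rz(yaw) Ry(pitch) Rx(roll)).
In Python, from cell import env gives the robot as it stands. The module is installed in compiled form; this text tells all that it offers.
- The arm moves only by the tool move_arm, never from a script. Its argument "steps" is a list of rows, each a list of 2 entries, a list of its own where there are three numbers: the shift along the tool's x, y, z in m, then the turn about the tool's z in rad. A call has 1 to 20 rows; each row is the pose to reach, as a shift and turn from the pose commanded when the call began, along the tool's axes at that moment; what a row does not reach only later rows make up. A row lasts 1/8 s, in which the tool goes at most 62.5 mm and 10.7 degrees, less where a joint would pass 70% of its speed; a pose out of reach is approached as far as the arm can. A call with a gripper value outside its range is refused whole. "hand" is the closure, from -1 (fully open) to 1 (shut), set as the call begins (left out, the last holds). The fingers move at their own pace and stop on an object; "squeeze" is the grip in N (left out, the last holds). Time passes only in rows, so rows that repeat a pose let the fingers close. It gives the time, the measured TCP pose, the force and the opening at its end, in the units of the state.
- env.get_obs(): the state, without advancing time (a new reading comes with each control period).
- env.read_camera(name): name is "scene" or "top" or "wrist"; returns (picture, depth): 420x560x3 uint8, red, green, blue; 420x560 float32, m along the optical axis (not along the pixel's ray), 0 where there is no reading.
- env.calibration(name): a dict with "intrinsics" (3x3 intrinsics, pixels), "D" ([k1, k2, p1, p2, k3] as OpenCV has them; the pictures are not rectified), "position" and "orientation" of the camera in the world; the wrist camera has in their place "mount" (4x4, takes a point from camera to tool coordinates, whose origin is the TCP and whose axes are the flange's). Camera axes: x right, y up, looking along -z (the intrinsics and any distortion apply to the point x, -y, -z); pixel columns grow to the right and rows downward; lengths in m; the calibration is good to about 2 mm. A picture is of the moment at which its call begins: read the wrist's pose just before it. calibration takes no time and is no camera call.
- env.sign_off(): hands the job in, once; it reports no verdict.
Trained networks look in the newest picture that a camera, given by its name, has taken for a name from the list of things; names that differ only in an ending like _2 or _b are one class to them, and where a whole thing is asked for, a point or a joint stands for the part that bears it (a point fixed in the world has none). Each returns a list of dicts, best first, with "conf" (0 to 1); they miss things now and then, are a little off and sometimes report something else, mostly with a low value. They report only what shows in the picture. A call takes as long as a camera call.
- env.cut_out(camera, query): "region" (420x560 bool, what is visible of it) and "uv" ([column, row] in pixels, amid what is visible of it).
The state is a dict: "time_s": time; "qpos": joint angles; "joint_velocities": joint speeds; "effort": joint torques, N m; "tool_pos": TCP position; "tool_rot": TCP orientation; "force": force on the tool from outside, world axes, zero at the start; "wrist_torque": the same for the moment, N m; "grip_width": finger opening in m.
Only numpy, scipy, OpenCV 4.12 (cv2) and the standard library are available. Lean on these libraries where they do the work, as an engineer would, in place of code of your own. Each camera call takes 0.05 s, during which the arm holds its last target. There are 200 camera calls.

## Working session

There is one attempt and no reset: what is moved stays moved. The work goes in short steps, Python scripts to look and compute and a tool call to move; the robot and the scene stay as the last step left them, time stands still between calls to the robot, and variables do not carry over. Pictures are saved under pics/ and viewed, about 8 in all and at most 12, crops included, and the job is handed in when it is done.

Besides the shell and the picture viewer there is one more tool, called after "Call:" as name(argument=value, ...), one argument or row to a line, values as JSON. move_arm: Moves the arm, as the interface text tells. Its arguments: {"type":"object","properties":{"steps":{"type":"array"},"hand":{"type":"number"},"squeeze":{"type":"number"}},"required":["steps"]}

```bash
mkdir -p pics; cat > h.py <<'E'
import numpy as np, cv2
from scipy.spatial.transform import Rotation as R
from cell import env
def pose():
    o=env.get_obs(); T=np.eye(4); T[:3,:3]=R.from_euler('xyz',o['tool_rot'],degrees=True).as_matrix(); T[:3,3]=o['tool_pos']; return T
def camT(name,c):
    if name=='wrist': return pose()@np.array(c['mount'])
    T=np.eye(4); q=np.array(c['orientation'],float)
    T[:3,:3]=q if q.shape==(3,3) else (R.from_euler('xyz',q,degrees=True).as_matrix() if q.size==3 else R.from_quat(q).as_matrix())
    T[:3,3]=c['position']; return T
def cloud(name,depth,T):
    c=env.calibration(name); v,u=np.mgrid[0:420,0:560]
    p=cv2.undistortPoints(np.stack([u,v],-1).reshape(-1,1,2).astype(np.float64),np.array(c['intrinsics']),np.array(c['D'])).reshape(420,560,2)
    P=np.stack([p[...,0]*depth,-p[...,1]*depth,-depth],-1)
    return P@T[:3,:3].T+T[:3,3]
def shot(name,fn):
    T=camT(name,env.calibration(name)); im,d=env.read_camera(name)
    cv2.imwrite('pics/'+fn,im[...,::-1]); np.savez('pics/'+name,im=im,d=d,T=T)
    return im,cloud(name,d,T),d>0
E
python3 - <<'E'
from h import *
print(env.get_obs()); 
for n in('scene','top','wrist'):
    c=env.calibration(n); print(n,{k:np.round(np.array(c[k]),3).tolist() for k in c})
ims=[]
for n in('scene','top'):
    im,P,ok=shot(n,n+'1.png')
    for q in('cap','collar','canister','tray','stand','canister_b','beaker_mid','amber_mid','jar_mid','tipbox_mid','tuberack_mid'):
        for r in env.cut_out(n,q)[:2]:
            m=r['region']&ok
            if m.sum()>5: print(n,q,round(r['conf'],2),np.round(r['uv']),np.round(np.median(P[m],0),3),np.round(np.percentile(P[m],2,axis=0),3),np.round(np.percentile(P[m],98,axis=0),3))
E
```

```text
{'time_s': 0.0, 'qpos': array([-65.82814133,  18.43900178,  -4.0154009 ,  83.17676524,
         1.29524075,  78.53989585,  -3.25951149]), 'joint_velocities': array([-0.01120883,  0.02348836, -0.02164117, -0.0120298 , -0.06912095,
        0.07579884, -0.10328166]), 'effort': array([-3.21633679e-04, -4.91290855e+01, -4.04090155e-01, -3.12527204e+01,
       -6.39306614e-02,  4.39245184e-02,  1.73000572e-04]), 'tool_pos': array([0.25760255, 0.59617782, 0.22944581]), 'tool_rot': array([-1.79889595e+02,  6.08675428e-03,  1.56638351e+02]), 'force': array([-0.17924911, -0.22441077, -0.28073416]), 'wrist_torque': array([ 0.05087963,  0.02715742, -0.00340611]), 'grip_width': 0.08697071553199492}
scene {'intrinsics': [[403.21, 0.0, 279.507], [0.0, 403.21, 204.447], [0.0, 0.0, 1.0]], 'D': [-0.097, 0.0, 0.0, 0.0, 0.0], 'position': [1.416, 0.074, 0.824], 'orientation': [52.011, 0.997, 95.025]}
top {'intrinsics': [[408.941, 0.0, 280.621], [0.0, 408.941, 216.333], [0.0, 0.0, 1.0]], 'D': [0.021, 0.0, 0.0, 0.0, 0.0], 'position': [0.387, 0.005, 1.268], 'orientation': [10.934, -0.644, -88.303]}
wrist {'
[... 2534 characters left out ...]
38 0.061] [0.74  0.216 0.199]
top canister_b 0.56 [344. 205.] [ 0.63  -0.176  0.185] [ 0.575 -0.22   0.077] [ 0.705 -0.147  0.239]
top beaker_mid 0.79 [283. 186.] [0.717 0.003 0.039] [ 0.674 -0.025 -0.   ] [0.736 0.033 0.087]
top amber_mid 0.87 [153. 268.] [0.46  0.364 0.089] [0.435 0.348 0.018] [0.488 0.393 0.132]
top amber_mid 0.69 [228. 278.] [0.44  0.159 0.006] [0.387 0.105 0.   ] [0.494 0.212 0.016]
top jar_mid 0.96 [407. 271.] [ 0.462 -0.368  0.073] [ 0.432 -0.413  0.   ] [ 0.496 -0.343  0.079]
top tipbox_mid 0.85 [150. 218.] [0.605 0.394 0.059] [0.548 0.35  0.01 ] [0.666 0.447 0.064]
top tuberack_mid 0.84 [416. 216.] [ 0.63  -0.395  0.052] [ 0.584 -0.498  0.008] [ 0.679 -0.307  0.101]
```

```bash
python3 - <<'E'
from h import *
a=cv2.imread('pics/scene1.png');b=cv2.imread('pics/top1.png')
s=cv2.resize(a[130:340,250:470],(440,420));cv2.imwrite('pics/v1.png',np.hstack([s,cv2.resize(b,(360,270))[0:270].copy() if 0 else cv2.copyMakeBorder(cv2.resize(b,(360,270)),0,150,0,0,0)]))
for n in('scene','top'):
    z=np.load(f'pics/{n}.npz');P=cloud(n,z['d'],z['T']);hsv=cv2.cvtColor(z['im'],cv2.COLOR_RGB2HSV)
    box=(P[...,0]>.55)&(P[...,0]<.7)&(P[...,1]>.1)&(P[...,1]<.26)&(P[...,2]>.17)
    m=box&(hsv[...,0]>22)&(hsv[...,0]<38)&(hsv[...,1]>120)
    Q=P[m];c=Q.mean(0);u,sv,vt=np.linalg.svd(Q-c);print(n,m.sum(),c,vt[2]*np.sign(vt[2][2]),sv/len(Q)**.5, np.median(hsv[m],0))
E
```

```text
scene 4 [0.64127747 0.18080213 0.20806294] [ 0.78650748 -0.16936676  0.59390309] [0.03299383 0.0220117  0.00152683] [ 23.  184.   26.5]
top 185 [0.6210125  0.17566197 0.229035  ] [ 0.2619444 -0.3175359  0.9113485] [0.01235165 0.01100388 0.00872617] [ 24. 204. 138.]
```

View pics/v1.png

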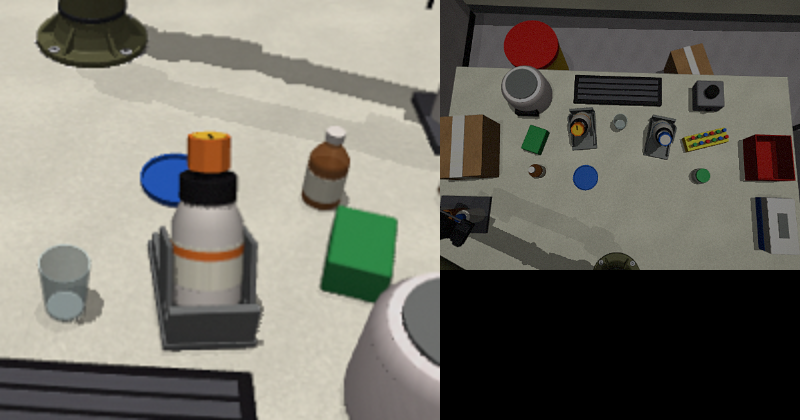

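Call:
move_arm(
  steps=[
    [[0,0,-0.06],0],
    [[-0.03,-0.015,-0.12],-0.05],
    [[-0.08,-0.04,-0.17],-0.1],
    [[-0.13,-0.07,-0.17],-0.2],
    [[-0.18,-0.1,-0.17],-0.3],
    [[-0.23,-0.12,-0.17],-0.41],
    [[-0.28,-0.15,-0.17],-0.41],
    [[-0.33,-0.175,-0.17],-0.41],
    [[-0.38,-0.2,-0.17],-0.41],
    [[-0.43,-0.23,-0.17],-0.41],
    [[-0.484,-0.256,-0.17],-0.41],
    [[-0.484,-0.256,-0.17],-0.41],
    [[-0.484,-0.256,-0.17],-0.41],
  ],
  hand=-1,
)

```text
time_s: 2.82
tool_pos: [0.6003, 0.1704, 0.4004]
tool_rot: [180.0, -0.0, -179.9]
force: [0.4, -0.0, -0.2]
grip_width: 0.0872
```

```bash
python3 - <<'E'
from h import *
im,P,ok=shot('wrist','w1.png'); print(env.get_obs()['qpos'])
hsv=cv2.cvtColor(im,cv2.COLOR_RGB2HSV)
box=(P[...,0]>.5)&(P[...,0]<.72)&(P[...,1]>.1)&(P[...,1]<.26)&(P[...,2]>.12)&(P[...,2]<.27)
def plane(m,name):
    Q=P[m]
    for _ in range(5):
        c=Q.mean(0);vt=np.linalg.svd(Q-c,full_matrices=False)[2][2];vt=vt*np.sign(vt[2]);Q0=P[m];Q=Q0[abs((Q0-c)@vt)<.0025]
    print(name,m.sum(),len(Q),Q.mean(0).round(4),vt.round(4))
y=box&(hsv[...,0]>20)&(hsv[...,0]<38)&(hsv[...,1]>120)
plane(y,'yellow')
for r in env.cut_out('wrist','cap')[:2]: print(r['conf'],r['uv']); m=r['region']&box; plane(m,'cap')
# orange+yellow
o=box&(hsv[...,0]>5)&(hsv[...,0]<38)&(hsv[...,1]>120)&(hsv[...,2]>80);plane(o,'top')
k=box&(hsv[...,2]<60);plane(k,'collar')
v,u=np.where(box);print(u.min(),u.max(),v.min(),v.max())
cv2.imwrite('pics/v2.png',cv2.resize(im[...,::-1],(784,588),interpolation=cv2.INTER_CUBIC))
E
```

```text
[-29.5144772   14.07068891  14.50585125  69.93141032  -3.58125478
  96.42436545  74.41706276]
yellow 986 986 [0.6198 0.177  0.2298] [-0.4253 -0.0459  0.9039]
0.6 [288.0, 214.6]
cap 1761 1596 [0.6207 0.1767 0.2298] [-0.4202 -0.0476  0.9062]
top 1679 1558 [0.6205 0.1767 0.2298] [-0.4206 -0.0469  0.906 ]
collar 652 70 [0.6526 0.1862 0.1946] [0.7543 0.1135 0.6467]
256 329 191 252
```

View pics/v2.png

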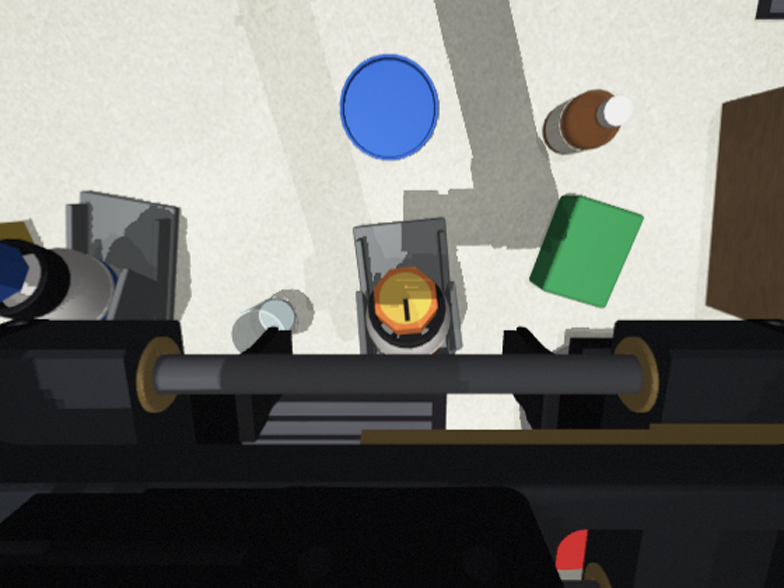

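Call:
move_arm(
  steps=[
    [[-0.0247,0.0071,0.04],-0.11],
    [[-0.0247,0.0071,0.09],-0.11],
    [[-0.0247,0.0071,0.13],-0.11],
    [[-0.0247,0.0071,0.16],-0.11],
    [[-0.0247,0.0071,0.175],-0.11],
    [[-0.0247,0.0071,0.185],-0.11],
    [[-0.0247,0.0071,0.185],-0.11],
  ],
)

```text
time_s: 3.8
tool_pos: [0.6253, 0.1774, 0.2159]
tool_rot: [180.0, 0.0, -173.5]
force: [0.4, -0.6, -0.7]
grip_width: 0.087
```

```bash
python3 - <<'E'
from h import *
o=env.get_obs();print(o['time_s'],o['tool_pos'],o['tool_rot'],o['force'],o['wrist_torque'],o['qpos'])
im,P,ok=shot('wrist','w2.png')
cv2.imwrite('pics/v3.png',im[100:320,130:430,::-1].repeat(2,0).repeat(2,1))
E
```

```text
3.8 [0.62526561 0.17737128 0.21588877] [ 1.79987319e+02  2.15361056e-02 -1.73532749e+02] [ 0.40831579 -0.56479577 -0.72966666] [ 0.09939441  0.03743559 -0.03378838] [-28.57881003  18.75775421  13.24734571  84.88589156  -4.34934628
  76.83514947  81.44578101]
```

View pics/v3.png

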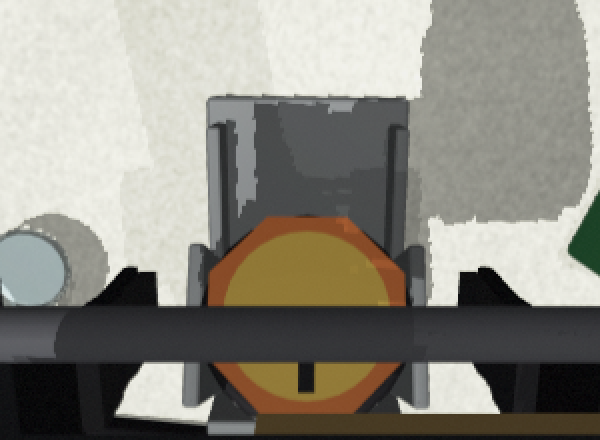

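Call:
move_arm(
  steps=[
    [[0,0,0],0],
    [[0,0,0],0],
    [[0,0,0],0],
    [[0,0,0],0],
  ],
  hand=1,
  squeeze=40,
)

```text
time_s: 4.35
tool_pos: [0.6253, 0.1769, 0.2157]
tool_rot: [180.0, 0.0, -173.6]
force: [0.1, 0.4, -0.1]
grip_width: 0.055
```

Call:
move_arm(
  steps=[
    [[0,0,0],0],
    [[0,0,0],0],
    [[-0.0006,0,0.0013],0],
    [[-0.0012,0,0.0026],0],
    [[-0.0018,0,0.0039],0],
    [[-0.0018,0,0.0039],0],
  ],
)

```text
time_s: 5.1
tool_pos: [0.6268, 0.1771, 0.2125]
tool_rot: [180.0, -0.0, -173.6]
force: [-4.0, -0.5, 6.8]
grip_width: 0.0497
```

```bash
python3 - <<'E'
from h import *
o=env.get_obs();print(o['time_s'],o['tool_pos'],o['tool_rot'],o['force'],o['wrist_torque'],o['grip_width'])
E
```

```text
5.1 [0.62678908 0.17710907 0.21245552] [ 1.79981602e+02 -1.84075944e-02 -1.73569905e+02] [-4.04541922 -0.50073514  6.84014376] [-0.19234521  0.82329736 -0.01563237] 0.04965409208238921
```

Call:
move_arm(
  steps=[
    [[-0.0005,0,0.001],0],
    [[-0.001,0,0.002],0],
    [[-0.0015,0,0.0032],0],
    [[-0.0015,0,0.0032],0],
  ],
)

```text
time_s: 5.6
tool_pos: [0.6281, 0.1773, 0.2098]
tool_rot: [180.0, -0.0, -173.6]
force: [-5.2, -1.3, 8.5]
grip_width: 0.0496
```

Call:
move_arm(
  steps=[
    [[-0.0004,0,0.0009],0],
    [[-0.0004,0,0.0009],0],
    [[-0.0004,0,0.0009],-0.06],
    [[-0.0004,0,0.0009],-0.12],
    [[-0.0004,0,0.0009],-0.12],
  ],
)

```text
time_s: 6.22
tool_pos: [0.6286, 0.1757, 0.2091]
tool_rot: [-179.9, -0.1, -166.7]
force: [-5.5, -2.7, 8.4]
grip_width: 0.05
```

```bash
python3 - <<'E'
from h import *
o=env.get_obs();print(o['time_s'],o['tool_pos'],o['tool_rot'],o['force'],o['wrist_torque'],o['grip_width'])
shot('wrist','w3.png')
im=cv2.imread('pics/w3.png')
cv2.imwrite('pics/v4.png',im[170:320,180:400].repeat(3,0).repeat(3,1))
E
```

```text
6.225 [0.62856233 0.17569782 0.20911919] [-1.79924305e+02 -5.43902141e-02 -1.66742001e+02] [-5.53551425 -2.72224532  8.41438369] [-0.83065288  1.30476002 -0.11320964] 0.049987024837950096
```

View pics/v4.png

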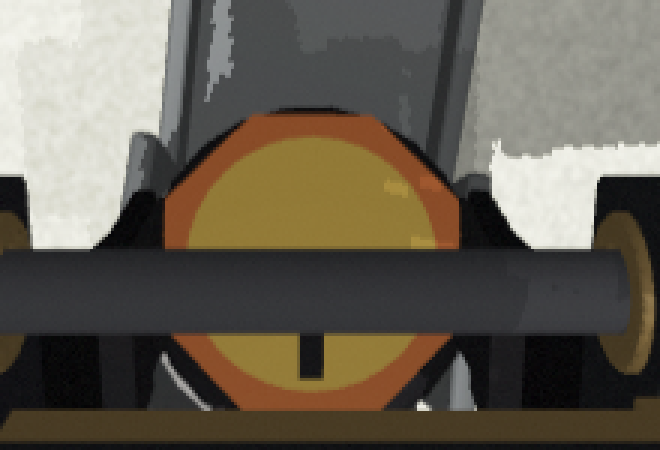

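Call:
move_arm(
  steps=[
    [[0,0,0],-0.05],
    [[0,0,0],-0.1],
    [[0,0,0],-0.15],
    [[0,0,0],-0.2],
    [[0,0,0],-0.2],
  ],
  squeeze=30,
)

```text
time_s: 6.9
tool_pos: [0.6282, 0.1738, 0.2098]
tool_rot: [-179.8, -0.2, -155.4]
force: [-7.9, -5.8, 13.7]
grip_width: 0.0502
```

```bash
cat > st.py <<'E'
from h import *
o=env.get_obs();a=np.array([-.4206,-.047,.906]);G=np.array([.6267,.1776,.2153])
print(o['time_s'],'F',o['force'].round(1),'Fa',round(o['force']@a,1),'T',o['wrist_torque'].round(2),'w',round(o['grip_width'],4),'yaw',round(o['tool_rot'][2],1),'push',round(-(o['tool_pos']-[.6253,.1772,.2157])@a*1000,1),'q7',o['qpos'][6].round(0),'pos',o['tool_pos'].round(4))
E
python3 st.py
```

```text
6.9 F [-7.9 -5.8 13.7] Fa 16.0 T [-1.6   1.97 -0.22] w 0.0502 yaw -155.4 push 6.4 q7 99.0 pos [0.6282 0.1738 0.2098]
```

Call:
move_arm(
  steps=[
    [[0.0005,-0.001,-0.0006],-0.05],
    [[0.001,-0.0017,-0.0006],-0.1],
    [[0.001,-0.0017,-0.0006],-0.15],
    [[0.001,-0.0017,-0.0006],-0.2],
    [[0.001,-0.0017,-0.0006],-0.2],
  ],
  squeeze=25,
)

```text
time_s: 7.52
tool_pos: [0.63, 0.1726, 0.2107]
tool_rot: [-179.8, 0.1, -143.9]
force: [-3.7, -3.7, 10.4]
grip_width: 0.0498
```

```bash
python3 st.py; python3 - <<'E'
from h import *
shot('wrist','w4.png')
im=cv2.imread('pics/w4.png')
shot('scene','s4.png');s=cv2.imread('pics/s4.png')
cv2.imwrite('pics/v5.png',np.hstack([im[170:320,180:380].repeat(2,0).repeat(2,1),s[130:280,280:480].repeat(2,0).repeat(2,1)]))
E
```

```text
7.525 F [-3.7 -3.7 10.4] Fa 11.1 T [-1.29  0.53 -0.42] w 0.0498 yaw -143.9 push 6.3 q7 111.0 pos [0.63   0.1726 0.2107]
```

View pics/v5.png

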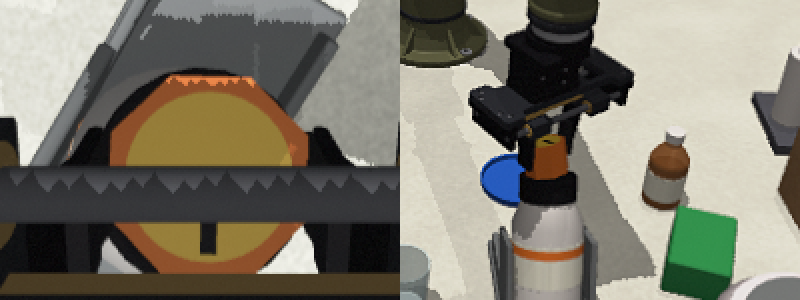

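Call:
move_arm(
  steps=[
    [[0,0,0],0],
    [[0,0,0],0],
    [[0.0002,0.0021,-0.002],0],
    [[0.0002,0.0021,-0.0034],0.15],
    [[0.0002,0.0021,-0.0034],0.3],
    [[0.0002,0.0021,-0.0034],0.45],
    [[0.0002,0.0021,-0.0034],0.6],
    [[0.0002,0.0021,-0.0034],0.75],
    [[0.0002,0.0021,-0.0034],0.785],
    [[0.0002,0.0021,-0.0034],0.785],
  ],
  hand=-0.65,
)

```text
time_s: 8.88
tool_pos: [0.6273, 0.177, 0.2114]
tool_rot: [-180.0, -0.0, 171.4]
force: [0.0, 0.1, 0.0]
grip_width: 0.0716
```

```bash
python3 st.py; python3 - <<'E'
from h import *
shot('wrist','w5.png')
im=cv2.imread('pics/w5.png')
cv2.imwrite('pics/v6.png',im[140:320,160:400].repeat(2,0).repeat(2,1))
E
```

```text
8.875 F [0.  0.1 0. ] Fa -0.0 T [-0.04 -0.02  0.01] w 0.0716 yaw 171.4 push 4.7 q7 67.0 pos [0.6273 0.177  0.2114]
```

View pics/v6.png

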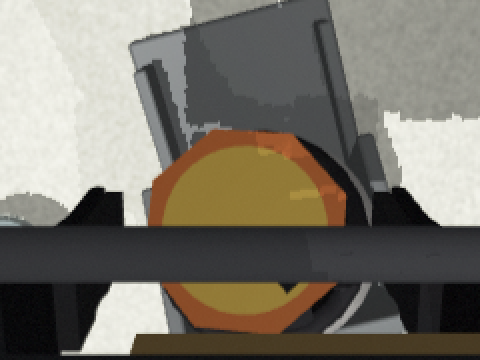

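```bash
cat > oct.py <<'E'
from h import *
def octo():
    z=np.load('pics/wrist.npz');P=cloud('wrist',z['d'],z['T']);hsv=cv2.cvtColor(z['im'],cv2.COLOR_RGB2HSV)
    G=np.array([.6205,.1767,.2298])
    m=(np.linalg.norm(P-G,axis=-1)<.05)&(hsv[...,0]>5)&(hsv[...,0]<38)&(hsv[...,1]>110)&(hsv[...,2]>50)
    Q=P[m];a=np.array([-.4206,-.047,.906]);s=Q@a;h=np.median(s[s>np.percentile(s,50)])
    for _ in range(6):
        S=Q[abs((Q-Q.mean(0)*0)@a-h)<.003] if _==0 else Q[abs((Q-c)@n)<.0025]
        c=S.mean(0);n=np.linalg.svd(S-c,full_matrices=False)[2][2];n*=np.sign(n[2])
    a0=np.array([-.4206,-.047,.906]); x=np.array([-.4206,-.047,0]);x-=a0*(x@a0);x/=np.linalg.norm(x);y=np.cross(a0,x)
    q=np.c_[(S-c)@x,(S-c)@y]
    best=[]
    for f in np.arange(0,45,.5):
        t=np.radians(f+45*np.arange(8));pr=q@np.c_[np.cos(t),np.sin(t)].T
        best.append(np.sum(np.percentile(pr,99.7,axis=0)))
    f=np.argmin(best)*.5
    t=np.radians(f+45*np.arange(8));hi=np.percentile(q@np.c_[np.cos(t),np.sin(t)].T,99.7,axis=0)
    ctr=sum((hi[k]-hi[k+4])/2*np.array([np.cos(t[k]),np.sin(t[k])]) for k in range(4))/2
    C=c+ctr[0]*x+ctr[1]*y
    print('octagon angle mod45',f,'normal',n.round(3),'top centre',C.round(4),'axial drop mm',((np.array([.6200,.1768,.2298])-C)@a0*1000).round(1),'widths',((hi[:4]+hi[4:])*1000).round(1))
if __name__=='__main__': octo()
E
python3 oct.py; python3 - <<'E'
from h import *
import shutil
import numpy as np
E
```

```text
octagon angle mod45 25.0 normal [-0.41  -0.054  0.91 ] top centre [0.6207 0.1771 0.2245] axial drop mm 5.1 widths [49.5 49.  49.3 49.6]
```

Call:
move_arm(
  steps=[
    [[0,0,0],0.087],
    [[0,0,0],0.087],
    [[0,0,0],0.087],
    [[0,0,0],0.087],
    [[0,0,0],0.087],
    [[-0.0006,0.0002,0.0013],0.087],
    [[-0.0012,0.0004,0.0026],0.087],
    [[-0.0012,0.0004,0.0026],0.087],
  ],
  hand=1,
  squeeze=30,
)

```text
time_s: 9.93
tool_pos: [0.628, 0.1775, 0.2112]
tool_rot: [179.9, -0.0, 166.3]
force: [-5.4, 0.5, 8.3]
grip_width: 0.0524
```

```bash
python3 st.py
```

```text
9.925 F [-5.4  0.5  8.3] Fa 9.7 T [0.19 1.07 0.01] w 0.0524 yaw 166.3 push 5.2 q7 62.0 pos [0.628  0.1775 0.2112]
```

Call:
move_arm(
  steps=[
    [[-0.0006,0.0002,0.0013],0],
    [[-0.0006,0.0002,0.0013],0],
    [[-0.0006,0.0002,0.0013],-0.06],
    [[-0.0006,0.0002,0.0013],-0.13],
    [[-0.0006,0.0002,0.0013],-0.2],
    [[-0.0006,0.0002,0.0013],-0.2],
  ],
)

```text
time_s: 10.68
tool_pos: [0.6292, 0.1749, 0.21]
tool_rot: [-179.9, 0.0, 177.7]
force: [-5.1, -2.1, 10.4]
grip_width: 0.052
```

```bash
python3 st.py
```

```text
10.675 F [-5.1 -2.1 10.4] Fa 11.6 T [-0.72  0.99 -0.15] w 0.052 yaw 177.7 push 6.7 q7 73.0 pos [0.6292 0.1749 0.21  ]
```

Call:
move_arm(
  steps=[
    [[0,-0.0005,0],-0.07],
    [[0,-0.001,0],-0.14],
    [[0,-0.0015,0],-0.21],
    [[0,-0.0015,0],-0.28],
    [[0,-0.0015,0],-0.28],
  ],
)

```text
time_s: 11.3
tool_pos: [0.6311, 0.1734, 0.2098]
tool_rot: [-179.8, 0.2, -166.3]
force: [0.4, -1.8, 5.4]
grip_width: 0.0509
```

```bash
python3 st.py
```

```text
11.3 F [ 0.4 -1.8  5.4] Fa 4.8 T [-0.67 -0.37 -0.1 ] w 0.0509 yaw -166.3 push 7.6 q7 89.0 pos [0.6311 0.1734 0.2098]
```

```bash
python3 - <<'E'
from h import *
shot('wrist','w6.png')
from oct import octo; octo()
E
```

```text
octagon angle mod45 3.0 normal [-0.359 -0.167  0.918] top centre [0.6238 0.1703 0.2243] axial drop mm 6.2 widths [49.7 49.6 48.6 49. ]
```

Call:
move_arm(
  steps=[
    [[0,0,0],0],
    [[0,0,0],0],
    [[0,0,-0.002],0.05],
    [[0,0,-0.002],0.05],
  ],
  hand=-0.5,
)

```text
time_s: 11.85
tool_pos: [0.629, 0.1753, 0.2093]
tool_rot: [-180.0, -0.0, -169.1]
force: [-0.0, -0.1, -0.3]
grip_width: 0.0649
```

```bash
python3 st.py;python3 - <<'E'
from h import *
shot('wrist','w6.png')
from oct import octo; octo()
E
```

```text
11.85 F [-0.  -0.1 -0.3] Fa -0.2 T [ 0.02 -0.    0.03] w 0.0649 yaw -169.1 push 7.3 q7 86.0 pos [0.629  0.1753 0.2093]
octagon angle mod45 9.5 normal [-0.419 -0.047  0.907] top centre [0.6204 0.1761 0.2243] axial drop mm 5.1 widths [49.7 49.3 49.2 49.6]
```

Call:
move_arm(
  steps=[
    [[0.0013,0.0024,-0.0021],-0.096],
    [[0.0013,0.0024,-0.0021],-0.096],
  ],
)

```text
time_s: 12.15
tool_pos: [0.6273, 0.178, 0.2117]
tool_rot: [180.0, -0.0, -163.6]
force: [-0.3, 0.1, -0.3]
grip_width: 0.0651
```

Call:
move_arm(
  steps=[
    [[0,0,0],0],
    [[0,0,0],0],
    [[0,0,0],0],
    [[-0.0007,0,0.0015],0],
    [[-0.0014,0,0.003],0],
    [[-0.0016,0,0.0035],-0.05],
    [[-0.0016,0,0.0035],-0.1],
    [[-0.0016,0,0.0035],-0.15],
    [[-0.0016,0,0.0035],-0.2],
    [[-0.0016,0,0.0035],-0.24],
    [[-0.0016,0,0.0035],-0.24],
  ],
  hand=1,
  squeeze=35,
)

```text
time_s: 13.52
tool_pos: [0.6294, 0.1754, 0.2106]
tool_rot: [-179.8, -0.0, -150.0]
force: [-3.5, -4.7, 9.5]
grip_width: 0.0507
```

```bash
python3 st.py;python3 - <<'E'
from h import *
shot('wrist','w6.png')
from oct import octo; octo()
E
```

```text
13.525 F [-3.5 -4.7  9.5] Fa 10.3 T [-1.31  0.89 -0.18] w 0.0507 yaw -150.0 push 6.3 q7 104.0 pos [0.6294 0.1754 0.2106]
octagon angle mod45 19.0 normal [-0.383 -0.134  0.914] top centre [0.623  0.1725 0.2234] axial drop mm 6.8 widths [49.6 49.3 48.9 49.3]
```

Call:
move_arm(
  steps=[
    [[0,0,0],0],
    [[0,0,0],0],
    [[0.0018,0,-0.0035],0],
    [[0.0018,0,-0.0035],0.17],
    [[0.0018,0,-0.0035],0.34],
    [[0.0018,0,-0.0035],0.51],
    [[0.0018,0,-0.0035],0.68],
    [[0.0018,0,-0.0035],0.83],
    [[0.0018,0,-0.0035],0.83],
  ],
  hand=-0.65,
)

```text
time_s: 14.7
tool_pos: [0.6274, 0.1775, 0.2116]
tool_rot: [-180.0, 0.0, 162.7]
force: [-0.9, -0.3, -0.4]
grip_width: 0.072
```

```bash
python3 st.py;python3 - <<'E'
from h import *
shot('wrist','w6.png')
from oct import octo; octo()
E
```

```text
14.7 F [-0.9 -0.3 -0.4] Fa 0.0 T [-0.02  0.01  0.01] w 0.072 yaw 162.7 push 4.6 q7 59.0 pos [0.6274 0.1775 0.2116]
octagon angle mod45 22.0 normal [-0.42  -0.044  0.907] top centre [0.6184 0.1762 0.2288] axial drop mm 0.2 widths [49.5 49.1 49.3 49. ]
```

Call:
move_arm(
  steps=[
    [[0.0018,-0.0008,-0.0042],0],
    [[0.0018,-0.0008,-0.0042],0],
  ],
)

```text
time_s: 15.0
tool_pos: [0.6256, 0.1772, 0.2166]
tool_rot: [180.0, 0.0, 162.7]
force: [-0.6, 0.5, 0.5]
grip_width: 0.0717
```

Call:
move_arm(
  steps=[
    [[0,0,0],0],
    [[0,0,0],0],
    [[0,0,0],0],
    [[0,0,0],0],
    [[-0.0008,0.0003,0.0018],0],
    [[-0.0016,0.0007,0.0036],0],
    [[-0.0023,0.001,0.0054],0],
    [[-0.003,0.0013,0.007],0],
    [[-0.0034,0.0015,0.008],0],
    [[-0.0034,0.0015,0.008],0],
  ],
  hand=1,
  squeeze=40,
)

```text
time_s: 16.25
tool_pos: [0.6285, 0.1771, 0.2094]
tool_rot: [-180.0, -0.1, 162.6]
force: [-5.9, -2.9, 9.0]
grip_width: 0.0524
```

```bash
python3 st.py;python3 - <<'E'
from h import *
shot('wrist','w6.png')
from oct import octo; octo()
E
```

```text
16.25 F [-5.9 -2.9  9. ] Fa 10.8 T [-0.62  1.36 -0.03] w 0.0524 yaw 162.6 push 7.0 q7 59.0 pos [0.6285 0.1771 0.2094]
octagon angle mod45 18.5 normal [-0.415 -0.036  0.909] top centre [0.6217 0.1771 0.2223] axial drop mm 7.5 widths [49.6 49.1 49.2 49.5]
```

Call:
move_arm(
  steps=[
    [[0,0,0],-0.07],
    [[0,0,0],-0.14],
    [[0,0,0],-0.21],
    [[0,0,0],-0.28],
    [[0,0,0],-0.35],
    [[0,0,0],-0.42],
    [[0,0,0],-0.42],
  ],
)

```text
time_s: 17.18
tool_pos: [0.6306, 0.1754, 0.209]
tool_rot: [-179.9, 0.2, -173.5]
force: [0.3, -5.8, 6.1]
grip_width: 0.0512
```

```bash
python3 st.py;python3 - <<'E'
from h import *
shot('wrist','w6.png')
from oct import octo; octo()
E
```

```text
17.175 F [ 0.3 -5.8  6.1] Fa 5.6 T [-1.5  -0.28 -0.25] w 0.0512 yaw -173.5 push 8.2 q7 82.0 pos [0.6306 0.1754 0.209 ]
octagon angle mod45 40.5 normal [-0.384 -0.13   0.914] top centre [0.6232 0.1732 0.2233] axial drop mm 7.0 widths [49.6 48.8 49.2 49.5]
```

Call:
move_arm(
  steps=[
    [[0,0,0],0],
    [[0,0,0],0],
    [[0.0019,0.0002,-0.003],0],
    [[0.0019,0.0002,-0.003],0],
  ],
  hand=-0.5,
)

```text
time_s: 17.73
tool_pos: [0.6272, 0.1779, 0.2112]
tool_rot: [180.0, 0.0, -173.3]
force: [0.3, 0.3, 0.3]
grip_width: 0.0652
```

```bash
python3 st.py;python3 - <<'E'
from h import *
shot('wrist','w6.png')
from oct import octo; octo()
E
```

```text
17.725 F [0.3 0.3 0.3] Fa 0.2 T [ 0.06 -0.01 -0.01] w 0.0652 yaw -173.3 push 4.9 q7 82.0 pos [0.6272 0.1779 0.2112]
octagon angle mod45 39.5 normal [-0.42  -0.044  0.906] top centre [0.6205 0.1777 0.2244] axial drop mm 5.2 widths [49.6 49.  49.4 49.6]
```

Call:
move_arm(
  steps=[
    [[0,0,0],0.09],
    [[0,0,0],0.09],
    [[0,0,0],0.09],
    [[0,0,0],0.09],
    [[-0.0007,0,0.0015],0.09],
    [[-0.0014,0,0.003],0.09],
    [[-0.0016,0,0.0035],0.04],
    [[-0.0016,0,0.0035],-0.03],
    [[-0.0016,0,0.0035],-0.1],
    [[-0.0016,0,0.0035],-0.17],
    [[-0.0016,0,0.0035],-0.24],
    [[-0.0016,0,0.0035],-0.31],
    [[-0.0016,0,0.0035],-0.38],
    [[-0.0016,0,0.0035],-0.38],
  ],
  hand=1,
  squeeze=35,
)

```text
time_s: 19.52
tool_pos: [0.6311, 0.1757, 0.2086]
tool_rot: [-179.8, 0.2, -151.8]
force: [3.5, 0.4, 2.1]
grip_width: 0.0504
```

```bash
python3 st.py;python3 - <<'E'
from h import *
shot('wrist','w6.png')
from oct import octo; octo()
E
```

```text
19.525 F [3.5 0.4 2.1] Fa 0.4 T [-1.11 -1.51 -1.08] w 0.0504 yaw -151.8 push 8.8 q7 103.0 pos [0.6311 0.1757 0.2086]
octagon angle mod45 15.5 normal [-0.391 -0.15   0.908] top centre [0.623  0.1719 0.2228] axial drop mm 7.3 widths [49.6 49.5 48.7 49.3]
```

Call:
move_arm(
  steps=[
    [[0,0,0],0.05],
    [[0,0,0],0.05],
    [[0,0,0],0.05],
    [[0.0015,0,-0.0035],0.05],
    [[0.0015,0,-0.0035],0.05],
  ],
  hand=-0.65,
)

```text
time_s: 20.2
tool_pos: [0.6276, 0.1769, 0.2115]
tool_rot: [-180.0, 0.0, -154.4]
force: [-0.3, -0.3, 0.1]
grip_width: 0.0713
```

```bash
python3 st.py;python3 - <<'E'
from h import *
shot('wrist','w6.png')
from oct import octo; octo()
E
```

```text
20.2 F [-0.3 -0.3  0.1] Fa 0.3 T [0.06 0.   0.02] w 0.0713 yaw -154.4 push 4.8 q7 100.0 pos [0.6276 0.1769 0.2115]
octagon angle mod45 16.5 normal [-0.418 -0.044  0.907] top centre [0.6206 0.1776 0.2244] axial drop mm 5.2 widths [49.5 49.3 48.8 49.5]
```

Call:
move_arm(
  steps=[
    [[0,0,0],0.17],
    [[0,0,0],0.34],
    [[0,0,0],0.51],
    [[0,0,0],0.68],
    [[0,0,0],0.83],
    [[0,0,0],0.83],
  ],
)

```text
time_s: 21.0
tool_pos: [0.6275, 0.177, 0.211]
tool_rot: [-180.0, 0.0, 158.1]
force: [-0.6, -0.6, -0.1]
grip_width: 0.0723
```

Call:
move_arm(
  steps=[
    [[0,0,0],0],
    [[0,0,0],0],
    [[0,0,0],0],
    [[0,0,0],0],
    [[-0.0008,0.0004,0.0018],0],
    [[-0.0015,0.0008,0.0036],0],
    [[-0.0015,0.0008,0.0036],-0.07],
    [[-0.0015,0.0008,0.0036],-0.14],
    [[-0.0015,0.0008,0.0036],-0.21],
    [[-0.0015,0.0008,0.0036],-0.28],
    [[-0.0015,0.0008,0.0036],-0.28],
  ],
  hand=1,
  squeeze=35,
)

```text
time_s: 22.38
tool_pos: [0.6291, 0.1741, 0.2095]
tool_rot: [-179.8, 0.0, 173.9]
force: [-4.3, -4.0, 8.6]
grip_width: 0.0533
```

```bash
python3 st.py;python3 - <<'E'
from h import *
shot('wrist','w6.png')
from oct import octo; octo()
E
```

```text
22.375 F [-4.3 -4.   8.6] Fa 9.8 T [-1.07  0.94 -0.1 ] w 0.0533 yaw 173.9 push 7.1 q7 70.0 pos [0.6291 0.1741 0.2095]
octagon angle mod45 31.0 normal [-0.403 -0.15   0.903] top centre [0.6219 0.1721 0.2229] axial drop mm 6.8 widths [49.4 48.8 49.1 49.6]
```

Call:
move_arm(
  steps=[
    [[0,0,0],-0.06],
    [[0,0,0],-0.12],
    [[0,0,0],-0.17],
    [[0,0,0],-0.17],
  ],
)

```text
time_s: 22.92
tool_pos: [0.6295, 0.1725, 0.2108]
tool_rot: [-179.7, 0.0, -176.4]
force: [-5.8, -6.2, 13.5]
grip_width: 0.0534
```

```bash
python3 st.py;python3 - <<'E'
from h import *
shot('wrist','w6.png')
from oct import octo; octo()
E
```

```text
22.925 F [-5.8 -6.2 13.5] Fa 15.0 T [-1.68  1.16 -0.34] w 0.0534 yaw -176.4 push 6.0 q7 79.0 pos [0.6295 0.1725 0.2108]
octagon angle mod45 38.0 normal [-0.378 -0.213  0.901] top centre [0.6226 0.1692 0.2242] axial drop mm 5.8 widths [49.4 48.4 48.9 49.6]
```

Call:
move_arm(
  steps=[
    [[0,0,0],0],
    [[0,0,0],0],
    [[0.0015,0,-0.0035],0],
    [[0.0015,0,-0.0035],0],
  ],
  hand=-0.5,
)

```text
time_s: 23.48
tool_pos: [0.6277, 0.1771, 0.2109]
tool_rot: [-180.0, 0.0, -176.2]
force: [-0.5, -0.1, -0.3]
grip_width: 0.0646
```

```bash
python3 st.py;python3 - <<'E'
from h import *
shot('wrist','w6.png')
from oct import octo; octo()
E
```

```text
23.475 F [-0.5 -0.1 -0.3] Fa -0.1 T [ 0.06 -0.03 -0.01] w 0.0646 yaw -176.2 push 5.3 q7 79.0 pos [0.6277 0.1771 0.2109]Traceback (most recent call last):
  File "<stdin>", line 3, in <module>
  File "oct.py", line 6, in octo
    Q=P[m];a=np.array([-.4206,-.047,.906]);s=Q@a;h=np.median(s[s>np.percentile(s,50)])
                                                                 ~~~~~~~~~~~~~^^^^^^
    return _quantile_unchecked(
        a, q, axis, out, overwrite_input, method, keepdims, weights)
    return _ureduce(a,
                    func=_quantile_ureduce_func,
    ...<5 lines>...
                    overwrite_input=overwrite_input,
                    method=method)
    r = func(a, **kwargs)
    result = _quantile(arr,
                       quantiles=q,
    ...<2 lines>...
                       out=out,
                       weights=wgt)
    slices_having_nans = np.isnan(arr[-1, ...])
                                  ~~~^^^^^^^^^
IndexError: index -1 is out of bounds for axis 0 with size 0
```

Nothing matched where the cap was; I need to see it.

```bash
python3 - <<'E'
from h import *
shot('scene','s7.png');a=cv2.imread('pics/w6.png');s=cv2.imread('pics/s7.png')
cv2.imwrite('pics/v7.png',np.hstack([a[40:340,80:480],s[130:280,280:480].repeat(2,0).repeat(2,1)]))
E
```

```text
(no output)
```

View pics/v7.png

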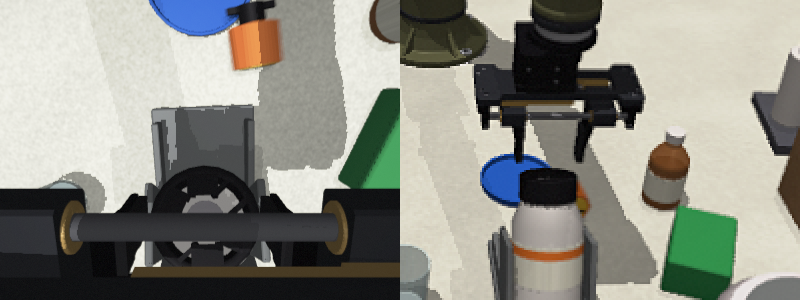

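Call:
move_arm(
  steps=[
    [[0,0,-0.05],0],
    [[0,0,-0.1],0],
    [[0.03,0,-0.15],0],
    [[0.06,0,-0.19],0],
    [[0.09,0,-0.19],0],
    [[0.09,0,-0.19],0],
  ],
  hand=-1,
)

```text
time_s: 24.32
tool_pos: [0.5368, 0.1714, 0.4024]
tool_rot: [179.9, 0.1, -176.1]
force: [1.0, 0.3, 0.5]
grip_width: 0.0874
```

```bash
python3 - <<'E'
from h import *
print(env.get_obs()['tool_pos'],env.get_obs()['tool_rot'],env.get_obs()['time_s'])
im,P,ok=shot('wrist','w8.png')
hsv=cv2.cvtColor(im,cv2.COLOR_RGB2HSV)
m=(hsv[...,0]>5)&(hsv[...,0]<32)&(hsv[...,1]>150)&(hsv[...,2]>80)&(P[...,2]>.003)&(P[...,2]<.1)&(P[...,0]<.6)&(P[...,1]<.3)
v,u=np.where(m);print(m.sum(),u.min(),u.max(),v.min(),v.max());Q=P[m];print(Q.mean(0),np.percentile(Q,[1,99],axis=0).round(4))
r=cv2.minAreaRect((Q[Q[:,2]>.02][:,:2]*1000).astype(np.float32));print(r)
b=(hsv[...,0]>100)&(hsv[...,0]<125)&(hsv[...,1]>120)&(P[...,2]<.03)&(P[...,0]<.52);B=P[b];print('tray',cv2.minEnclosingCircle((B[:,:2]*1000).astype(np.float32)))
cv2.imwrite('pics/v8.png',im[0:320,140:420,::-1].repeat(2,0).repeat(2,1)[:600])
E
```

```text
[0.53678262 0.17140402 0.4024442 ] [ 1.79908011e+02  1.24430713e-01 -1.76127746e+02] 24.325
908 0 361 137 190
[0.51976574 0.10938325 0.03908881] [[ 0.4709 -0.3196  0.0046]
 [ 0.5992  0.2992  0.0516]]
((543.5682983398438, -6.962982177734375), (41.78799819946289, 630.9055786132812), 10.158019065856934)
tray ((441.2820739746094, 159.6667022705078), 59.13346481323242)
```

View pics/v8.png

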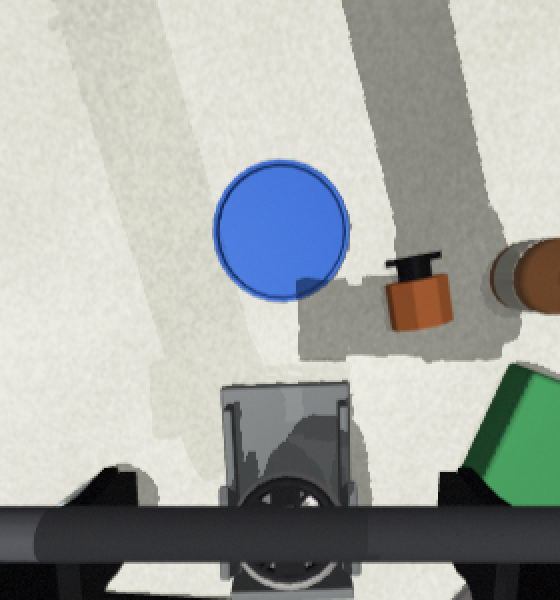

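```bash
python3 - <<'E'
from h import *
z=np.load('pics/wrist.npz');P=cloud('wrist',z['d'],z['T']);hsv=cv2.cvtColor(z['im'],cv2.COLOR_RGB2HSV)
m=(hsv[...,0]>3)&(hsv[...,0]<32)&(hsv[...,1]>130)&(hsv[...,2]>40);m[:,:325]=0;m[:,370:]=0;m[:125]=0;m[170:]=0
Q=P[m];H=Q[Q[:,2]>.045];print(m.sum(),np.percentile(Q,[1,50,99],axis=0).round(4))
print('head top pts',len(H),cv2.minAreaRect((H[:,:2]*1000).astype(np.float32)), H[:,2].mean(), 'all',cv2.minAreaRect((Q[Q[:,2]>.02][:,:2]*1000).astype(np.float32)))
k=(hsv[...,2]<50);k[:,:325]=0;k[:,370:]=0;k[:120]=0;k[145:]=0;K=P[k];print('dark',k.sum(),cv2.minAreaRect((K[:,:2]*1000).astype(np.float32)),np.percentile(K,[2,50,98],axis=0).round(4))
# blobs other: amber bottle extents
c=env.cut_out('wrist','amber_mid')
for r in c[:1]:
    A=P[r['region']];print('amber',r['conf'],np.percentile(A,[2,50,98],axis=0).round(3))
c=env.cut_out('wrist','cap')
for r in c[:1]:
    A=P[r['region']];print('cap',r['conf'],np.percentile(A,[2,50,98],axis=0).round(3))
E
```

```text
749 [[0.4694 0.256  0.0201]
 [0.4918 0.2794 0.0468]
 [0.5143 0.3085 0.0519]]
head top pts 434 ((492.6490783691406, 234.81768798828125), (42.47043228149414, 135.9105224609375), 0.4737399220466614) 0.0513778951441601 all ((493.5547180175781, 238.77096557617188), (48.17718505859375, 142.56430053710938), 2.0063304901123047)
dark 217 ((463.41357421875, 275.2444763183594), (19.236047744750977, 39.05366897583008), 15.618518829345703) [[0.4518 0.2576 0.0129]
 [0.4624 0.2734 0.0376]
 [0.474  0.29   0.0418]]
amber 0.83 [[0.438 0.349 0.013]
 [0.464 0.365 0.089]
 [0.49  0.389 0.13 ]]
cap 0.66 [[0.454 0.257 0.014]
 [0.486 0.278 0.043]
 [0.514 0.307 0.051]]
```

Call:
move_arm(
  steps=[
    [[0.02,0.04,0.03],0.18],
    [[0.04,0.08,0.06],0.36],
    [[0.047,0.11,0.1],0.54],
    [[0.047,0.11,0.14],0.72],
    [[0.047,0.11,0.18],0.9],
    [[0.047,0.11,0.22],1.08],
    [[0.047,0.11,0.26],1.26],
    [[0.047,0.11,0.29],1.42],
    [[0.047,0.11,0.29],1.42],
  ],
)

```text
time_s: 25.6
tool_pos: [0.4823, 0.2763, 0.1074]
tool_rot: [-179.6, 0.2, 102.5]
force: [-0.4, -0.5, 0.3]
grip_width: 0.0867
```

```bash
python3 - <<'E'
from h import *
o=env.get_obs();print(o['tool_pos'],o['tool_rot'],o['time_s'],o['qpos'].round(0))
im,P,ok=shot('wrist','w9.png')
hsv=cv2.cvtColor(im,cv2.COLOR_RGB2HSV)
m=(P[...,2]>.015)&(P[...,2]<.06)&(P[...,0]<.53)&(P[...,0]>.43)&(P[...,1]>.235)&(P[...,1]<.33)&ok
Q=P[m];print(m.sum(),np.percentile(Q,[1,50,99],axis=0).round(4),cv2.minAreaRect((Q[:,:2]*1000).astype(np.float32)))
cv2.imwrite('pics/v9.png',im[...,::-1])
E
```

```text
[0.48226822 0.27628791 0.10743916] [-179.63980994    0.18624742  102.50450195] 25.6 [-42.  13.  11. 105.  -3.  63. -18.]
4401 [[0.4518 0.2575 0.0196]
 [0.4861 0.2849 0.0435]
 [0.5136 0.3096 0.0502]] ((483.1442565917969, 279.31512451171875), (61.08195114135742, 50.568397521972656), 15.46237564086914)
```

View pics/v9.png

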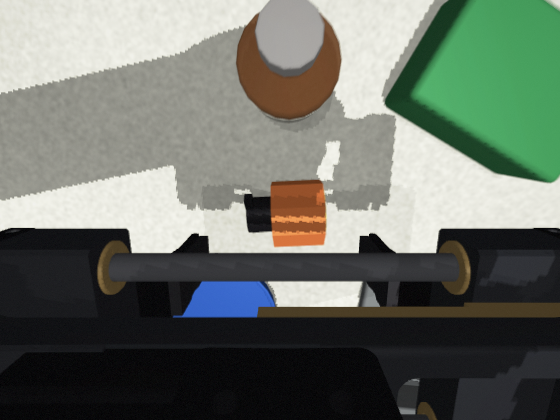

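Call:
move_arm(
  steps=[
    [[0.0027,0.0016,0.04],-0.05],
    [[0.0027,0.0016,0.07],-0.05],
    [[0.0027,0.0016,0.089],-0.05],
    [[0.0027,0.0016,0.089],-0.05],
    [[0.0027,0.0016,0.089],-0.05],
  ],
)

```text
time_s: 26.28
tool_pos: [0.4859, 0.2814, 0.0234]
tool_rot: [179.9, -0.0, 105.3]
force: [0.6, -0.8, 1.3]
grip_width: 0.0868
```

Call:
move_arm(
  steps=[
    [[0,0,0],0],
    [[0,0,0],0],
    [[0,0,0],0],
    [[0,0,0],0],
    [[0,0,0],0],
  ],
  hand=1,
  squeeze=15,
)

```text
time_s: 26.9
tool_pos: [0.4843, 0.2808, 0.022]
tool_rot: [-180.0, -0.0, 105.3]
force: [-1.9, -0.7, 4.1]
grip_width: 0.0599
```

Call:
move_arm(
  steps=[
    [[0,0,-0.02],0],
    [[0,0,-0.045],0],
    [[-0.025,-0.018,-0.05],0],
    [[-0.055,-0.038,-0.05],0],
    [[-0.085,-0.058,-0.05],0],
    [[-0.105,-0.073,-0.05],0],
    [[-0.105,-0.073,-0.035],0],
    [[-0.105,-0.073,-0.035],0],
  ],
)

```text
time_s: 27.9
tool_pos: [0.4412, 0.1604, 0.0555]
tool_rot: [-179.9, 0.0, 105.3]
force: [-0.7, 1.1, -2.2]
grip_width: 0.0598
```

```bash
python3 - <<'E'
from h import *
o=env.get_obs();print(o['tool_pos'],o['tool_rot'],o['time_s'],o['force'],o['grip_width'])
im,P,ok=shot('wrist','w10.png');shot('scene','s10.png');s=cv2.imread('pics/s10.png')
cv2.imwrite('pics/v10.png',np.hstack([im[120:320,120:420,::-1],s[140:240,270:420].repeat(2,0).repeat(2,1)]))
hsv=cv2.cvtColor(im,cv2.COLOR_RGB2HSV)
m=(hsv[...,0]>3)&(hsv[...,0]<32)&(hsv[...,1]>130)&(hsv[...,2]>40)&(abs(P[...,0]-.445)<.06)&(abs(P[...,1]-.16)<.06)&ok
Q=P[m];print(m.sum(),np.percentile(Q,[1,50,99],axis=0).round(4))
E
```

```text
[0.44115878 0.16041024 0.05551036] [-1.79883661e+02  1.34011577e-02  1.05321928e+02] 27.9 [-0.70414713  1.08075284 -2.19338856] 0.05983097092496086
8726 [[0.4009 0.1463 0.0493]
 [0.4516 0.1823 0.0822]
 [0.4942 0.2015 0.1463]]
```

View pics/v10.png

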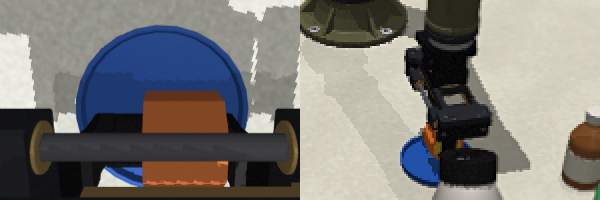

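Call:
move_arm(
  steps=[
    [[0,0,0.01],0],
    [[0,0,0.018],0],
    [[0,0,0.023],0],
    [[0,0,0.026],0],
    [[0,0,0.027],0],
    [[0,0,0.027],0],
  ],
)

```text
time_s: 28.75
tool_pos: [0.4422, 0.1603, 0.03]
tool_rot: [180.0, -0.0, 105.3]
force: [-0.6, 0.7, -1.5]
grip_width: 0.0597
```

Call:
move_arm(
  steps=[
    [[0,0,0],0],
    [[0,0,0],0],
    [[0,0,0],0],
    [[0,0,-0.03],0],
    [[0,0,-0.07],0],
    [[0,0,-0.1],-0.15],
    [[0,0,-0.1],-0.33],
    [[0,0,-0.1],-0.51],
    [[0,0,-0.1],-0.69],
    [[0,0,-0.1],-0.87],
    [[0,0,-0.1],-1.05],
    [[0,0,-0.1],-1.23],
    [[0,0,-0.1],-1.41],
    [[0,0,-0.1],-1.57],
    [[0,0,-0.1],-1.57],
  ],
  hand=-0.55,
)

```text
time_s: 30.62
tool_pos: [0.4421, 0.1602, 0.13]
tool_rot: [180.0, 0.0, -164.9]
force: [1.0, -0.6, 0.6]
grip_width: 0.0674
```

```bash
python3 - <<'E'
from h import *
o=env.get_obs();print(o['tool_pos'],o['tool_rot'],o['time_s'],o['qpos'].round(0))
im,P,ok=shot('wrist','w11.png')
m=(P[...,2]>.018)&(P[...,2]<.07)&(abs(P[...,0]-.445)<.07)&(abs(P[...,1]-.16)<.07)&ok
Q=P[m];print(m.sum(),np.percentile(Q,[1,50,99],axis=0).round(4),cv2.minAreaRect((Q[:,:2]*1000).astype(np.float32)))
hsv=cv2.cvtColor(im,cv2.COLOR_RGB2HSV)
o=m&(hsv[...,1]>120)&(hsv[...,0]<35);O=P[o];print('orange',cv2.minAreaRect((O[:,:2]*1000).astype(np.float32)),np.percentile(O,[1,50,99],axis=0).round(4))
E
```

```text
[0.44207681 0.16021459 0.12996642] [ 1.79993988e+02  1.71809809e-02 -1.64852402e+02] 30.625 [-36.   1.  13. 116.  -0.  64.  82.]
3935 [[0.4114 0.1361 0.0211]
 [0.4428 0.1594 0.0482]
 [0.4743 0.1879 0.0562]] ((443.3138427734375, 159.90078735351562), (60.41960906982422, 50.043941497802734), 15.398222923278809)
orange ((452.1257629394531, 162.2262420654297), (40.20873260498047, 49.63174057006836), 15.751273155212402) [[0.4283 0.1357 0.0248]
 [0.4493 0.1617 0.0522]
 [0.4745 0.1875 0.0563]]
```

Call:
move_arm(
  steps=[
    [[-0.0321,-0.0005,0.03],0],
    [[-0.0321,-0.0005,0.065],0],
    [[-0.0321,-0.0005,0.085],0],
    [[-0.0321,-0.0005,0.092],0],
    [[-0.0321,-0.0005,0.092],0],
  ],
)

```text
time_s: 31.3
tool_pos: [0.4732, 0.1682, 0.038]
tool_rot: [-180.0, -0.0, -164.8]
force: [-0.4, -0.9, 0.8]
grip_width: 0.0674
```

Call:
move_arm(
  steps=[
    [[0,0,0],0],
    [[0,0,0],0],
    [[0,0,0],0],
    [[0,0,0],0],
    [[0,0,0],0],
  ],
  hand=1,
  squeeze=5,
)

```text
time_s: 31.92
tool_pos: [0.4737, 0.1684, 0.0386]
tool_rot: [180.0, 0.1, -164.7]
force: [-1.1, -0.1, 5.3]
grip_width: 0.05
```

Call:
move_arm(
  steps=[
    [[0.002,0,-0.005],0],
    [[0.004,0,-0.01],0],
    [[0.007,0,-0.015],0],
    [[0.01,0,-0.02],0],
    [[0.013,0,-0.025],0],
    [[0.016,0,-0.03],0],
    [[0.018,0,-0.034],0],
    [[0.02,0,-0.038],0],
    [[0.02,0,-0.042],0],
    [[0.02,0,-0.042],0],
  ],
)

```text
time_s: 33.17
tool_pos: [0.4542, 0.1631, 0.0803]
tool_rot: [180.0, 0.1, -164.7]
force: [0.2, 0.6, -0.7]
grip_width: 0.0498
```

```bash
python3 - <<'E'
from h import *
o=env.get_obs();print(o['tool_pos'],o['tool_rot'],o['time_s'],o['force'],o['grip_width'])
im,P,ok=shot('wrist','w12.png');shot('scene','s12.png');s=cv2.imread('pics/s12.png')
cv2.imwrite('pics/v11.png',np.hstack([im[60:320,120:420,::-1].copy(),cv2.resize(s[140:240,290:390],(260,260))]).repeat(1,0))
E
```

```text
[0.45417199 0.16305055 0.08025752] [ 1.79988657e+02  5.17550501e-02 -1.64748154e+02] 33.175 [ 0.21888158  0.59758077 -0.65280356] 0.049814992324284754
```

View pics/v11.png

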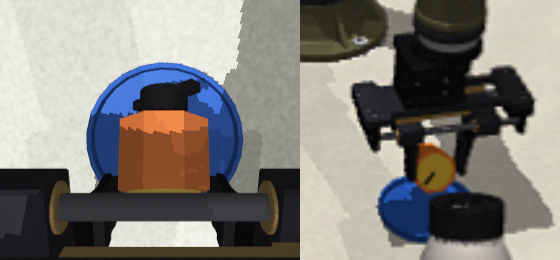

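```bash
cat > tilt.py <<'E'
from h import *
def tilt():
    z=np.load('pics/wrist.npz');P=cloud('wrist',z['d'],z['T']);hsv=cv2.cvtColor(z['im'],cv2.COLOR_RGB2HSV);T=pose()
    m=(hsv[...,0]>3)&(hsv[...,0]<35)&(hsv[...,1]>130)&(hsv[...,2]>40);m[:,:225]=0;m[:,340:]=0;m[255:]=0
    L=(P[m]-T[:3,3])@T[:3,:3]; L=L[(abs(L[:,1])<.008)&(abs(L[:,0])<.07)&(L[:,2]<.06)&(L[:,2]>-.05)]
    # profile: x toward foot vs z down, central strip
    for a,b in [(-.03+.005*i,-.025+.005*i) for i in range(16)]:
        k=(L[:,0]>=a)&(L[:,0]<b)
        if k.sum()>5: print(round(a+.0025,4),k.sum(),np.median(L[k,2]).round(4))
if __name__=='__main__': tilt()
E
python3 tilt.py
```

```text
0.0025 29 -0.001
0.0075 93 -0.0115
0.0125 359 -0.0147
0.0175 353 -0.0123
0.0225 343 -0.01
0.0275 345 -0.0077
0.0325 327 -0.0053
0.0375 323 -0.003
0.0425 319 -0.0006
0.0475 121 0.0012
```

Call:
move_arm(
  steps=[
    [[0,0,0],0],
    [[0,0,0],0],
    [[0,0,0],0],
    [[0,0,0],0],
  ],
  squeeze=3,
)

```text
time_s: 33.78
tool_pos: [0.4538, 0.1629, 0.0798]
tool_rot: [180.0, -0.0, -164.7]
force: [-1.1, -0.2, -1.4]
grip_width: 0.0497
```

```bash
python3 - <<'E'
from h import *
print(env.get_obs()['time_s'],env.get_obs()['grip_width'])
shot('wrist','w13.png')
from tilt import tilt; tilt()
E
```

```text
33.775 0.04974273248478152
0.0025 198 0.0035
0.0075 207 0.002
0.0125 236 0.0004
0.0175 260 -0.0011
0.0225 326 -0.0012
0.0275 424 0.01
0.0325 326 0.0254
0.0375 25 0.0344
```

Call:
move_arm(
  steps=[
    [[0,0,0.0025],0],
    [[0,0,0.0045],0],
    [[0,0,0.0062],0],
    [[0,0,0.0068],0],
    [[0.003,0,0.007],0],
    [[0.006,0,0.0075],0],
    [[0.009,0,0.008],0],
    [[0.012,0,0.0088],0],
    [[0.015,0,0.0096],0],
    [[0.018,0,0.0105],0],
    [[0.018,0,0.0105],0],
  ],
)

```text
time_s: 35.2
tool_pos: [0.4363, 0.1581, 0.0694]
tool_rot: [180.0, -0.0, -164.7]
force: [-0.6, 0.5, 3.6]
grip_width: 0.0498
```

```bash
python3 - <<'E'
from h import *
o=env.get_obs();print(o['time_s'],o['grip_width'],o['force'],o['tool_pos'])
shot('wrist','w14.png')
from tilt import tilt; tilt()
E
```

```text
35.2 0.04979340734966848 [-0.63012075  0.48655997  3.57357438] [0.43625312 0.15808845 0.06940676]
0.0025 207 0.0034
0.0075 247 0.0034
0.0125 250 0.0033
0.0175 251 0.0034
0.0225 271 0.0041
0.0275 415 0.0198
```

Call:
move_arm(
  steps=[
    [[0,0,-0.0005],0],
    [[0,0,-0.0005],0],
    [[0,0,-0.0005],0],
    [[0,0,-0.0005],0],
    [[0,0,-0.03],0],
    [[0,0,-0.08],0],
    [[0,0,-0.13],0],
    [[0,0,-0.17],0],
    [[0,0,-0.17],0],
  ],
  hand=-0.6,
)

```text
time_s: 36.38
tool_pos: [0.4384, 0.159, 0.2429]
tool_rot: [179.9, 0.4, -164.7]
force: [-0.9, -0.3, 0.2]
grip_width: 0.0697
```

```bash
python3 - <<'E'
from h import *
o=env.get_obs();print(o['time_s'],o['grip_width'],o['force'],o['tool_pos'])
im,P,ok=shot('wrist','w15.png')
hsv=cv2.cvtColor(im,cv2.COLOR_RGB2HSV)
m=(P[...,2]>.05)&(P[...,2]<.08)&(abs(P[...,0]-.44)<.06)&(abs(P[...,1]-.16)<.06)&(hsv[...,1]>110)
Q=P[m];print(m.sum(),np.percentile(Q,[2,50,98],axis=0).round(4))
cv2.imwrite('pics/v12.png',im[...,::-1])
E
```

```text
36.375 0.0696519144939616 [-0.86376613 -0.26608735  0.17101821] [0.43840212 0.1589668  0.24291424]
1562 [[0.4115 0.1348 0.0527]
 [0.4337 0.1577 0.0657]
 [0.4584 0.1797 0.0674]]
```

View pics/v12.png

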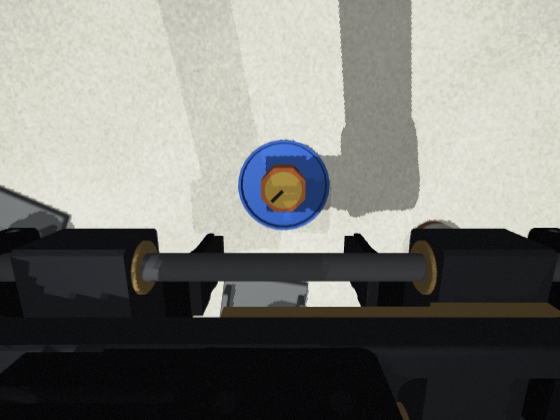

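The picture shows the cap standing upright with its yellow disc up, near the tray's middle at (283, 188), and the arm clear of it.

```bash
python3 -c "
from cell import env
print(env.sign_off())"
```

```text
the job is handed in; nothing more can be done
None
```

The orange cap is off its canister and standing upright, top up, near the middle of the blue tray. However, I dropped it on the bench along the way. I handed in at 36.4 s.

- **Unscrewing:** The move interface only turns the tool about a vertical axis, while the neck leans 25°. I pushed the cap in and turned it anticlockwise in several short regripped strokes, using the half-way notch at 65°, until it came free at about 130°. Several strokes tilted the cap 5–10° in the neck. One stroke stalled at about 1.1 N m of wrist torque, and I released at once. The highest wrist force I read was about 16 N.
- **Fault:** It was not lifted off as asked. When I opened the fingers at about 130°, intending to regrip, the cap popped out of the neck. It fell on its side on the bench between the tray and the amber bottle. The judging may count this against the job.
- **Recovery:** I picked the cap up by its two ends and laid it in the tray. I then lightly gripped the edge of its top, let it swing down, set its foot on the tray floor and levelled it before letting go.
- **Last checks:**
  - The last picture and depth reading put the cap's level top about 66 mm above the bench, matching the tray floor plus the cap's length.
  - It is within a few millimetres of the tray's centre, and the gripper is clear of it.
  - I saw no contact with the blue-capped canister or the loose things. I did not re-measure their positions at the end.

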